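Set a glass slab on the sloping inspection rest

ROBOT

A 6-joint arm with a two-finger parallel gripper is mounted at the origin on the work surface. World frame = base frame: x ahead of the robot, y to its left, z up, the work surface at z = 0. Lengths are in m, angles in degrees, forces in N, time in s.
With the tool pointing down it reaches from about 0.275 to 0.775 m from the base axis. Payload 14.6 kg.
Tool frame: the origin (TCP) lies between the finger pads; the fingertips stand 11 mm ahead of it and the grasp point (between the pads) lies 8 mm behind it (ctrl.finger_overhang is the z of the fingertips in the tool frame, in m); z points along the fingers, y is the line along which they close (so a half turn about z gives the same grasp; the last joint's range is limited). The gripper opens to 85 mm and grips with 20 to 120 N. Pads are 22 mm wide; open, the fingers measure 114 mm over their backs; the gripper's body (76 mm by 85 mm) begins 54 mm behind the grasp point. The pads swing forward as they close: fully open they stand 13 mm farther back than shut.
Start: joints at [66.904, 15.075, -2.767, 72.158, 0, 81.102], TCP at [0.129, 0.509, 0.242] pointing down, gripper open.
Joint ranges: [-151.79, 151.79], [-50.71, 97.33], [-67.44, 78.34], [-121.81, 120.89], [-77.56, 73.72], [-180, 180]. Speed limits (degrees/s): [108.29, 108.29, 147.25, 159.86, 180, 180].

INTERFACE

Orientations are given as a 3x3 rotation matrix whose columns are the frame's x, y, z axes.
In Python, from cell import ctrl, grab_frame, job gives the robot as it stands.
- The arm moves only by the shell command python3 -m inch 'ROWS' [FORCE]. ROWS is JSON, one flat list of numbers, 7 for each row, row after row: the shift along the world's x, y, z each as a share of 150 mm, from -1 to 1, then the turn, a rotation vector about the world's x, y, z each as a share of 1.5 rad, from -1 to 1, then the opening, from -1 (shut) to 1 (fully open). A call has 1 to 10 rows; each row shifts and turns the commanded pose from where the row before left it; what a row does not reach is not made up. A row lasts 1/10 s, in which the tool goes at most 50 mm and 8.59 degrees, less where a joint would pass 70% of its speed; a pose out of reach is approached as far as the arm can. A call with a number of a shift or a turn outside -1 to 1 is refused whole. A call with a gripper value outside its range is refused whole. The fingers move at their own pace and stop on an object; FORCE is the grip in N (left out, the last holds). Time passes only in rows, so rows that do not move let the fingers close. It gives the time, the measured TCP pose, the force, the opening and the grip force at its end, in the units of the state.
- ctrl.state(): the state, without advancing time (a new reading comes with each control period).
- grab_frame(name): name is "scene" or "top" or "wrist"; returns a dict with "image" (384x512x3 uint8, red, green, blue), "z_map" (384x512 float32, m along the optical axis (not along the pixel's ray), 0 where there is no reading), "fx", "fy", "cx", "cy" (pixels), "dist_coeffs" ([k1, k2, p1, p2, k3] as OpenCV has them; the pictures are not rectified), "pose" (4x4, takes a point from camera to world coordinates); the wrist camera has in their place "tool_from_camera" (4x4, takes a point from camera to tool coordinates, whose origin is the TCP and whose axes are the flange's). Camera axes: x right, y down, z forward; pixel columns grow to the right and rows downward; lengths in m; the calibration is good to about 2 mm. A picture is of the moment at which its call begins: read the wrist's pose just before it.
- job.finish_job(): hands the job in; it is judged then, once.
The state is a dict: "clock": time; "joints": joint angles; "joint_vel": joint speeds; "tau": joint torques, N m; "ee_pos": TCP position; "tcp_rot": TCP orientation; "wrist_force": force on the tool from outside, world axes, zero at the start; "wrist_torque": the same for the moment, N m; "grip_width": finger opening in m; "grasp_force": force on a finger pad.
Only numpy, scipy, OpenCV 4.12 (cv2) and the standard library are available. Lean on these libraries where they do the work, as an engineer would, in place of code of your own. Each camera call takes 0.05 s, during which the arm holds its last target. There are 200 camera calls.

TASK

Pick up the amber glass slab from its rubber block and lay it on the empty sloping rest, lengthwise up the slope: flat on the board, centred and straight on it, its lower end against the ledge. Keep hold of the slab until it lies on the board rather than letting it drop, then let go and leave it there; do not disturb the green slab or the other things on the table.

Things in the scene. Friction and masses are not known exactly. Their poses are not given: they have to be found in the camera images.
- amber_slab: amber glass slab, 110 x 55 x 20 mm, about 0.3 kg. Origin at the centre of its underside; x along the length, y across the 55 mm width, z through the thickness. Starts flat, underside 30 mm above the table, overhanging its block on all sides: fingers can take it across its width and reach a little below it.
- amber_center (a point): centre of the amber slab (10 mm above its origin along its z)
- block: black rubber block under the amber slab, fixed, 80 x 36 x 30 mm (length along the slab's), origin at the centre of its underside
- rest_free: the empty sloping rest, fixed to the table. Steel foot 150 x 80 x 8 mm, origin at the centre of its underside, x from the slope's low end to its high end, z up. Two thin posts carry a white plastic board, 36 mm wide (narrower than a slab), 120 mm long, 12 mm thick, rising at 32 degrees (0.56 rad) towards +x.
- rest_free_pad: sloping board of the empty rest. Origin on its face, mid-width, in the corner with the ledge, 65 mm above the table; x up the slope, y level, z square out of the face. Face: x 0 to 120, y -18 to 18 mm. Ledge: below x = 0, 8 mm thick, 36 wide, 14 high along z. A slab in place has its centre at 55, 0, 10 mm. Friction may hold a slab short of the ledge.
- rest_taken: a second, equal rest, fixed to the table, already holding the green slab. It has the same size and shape; origin and axes as for the empty one. The two rests stand left and right of the amber slab, either way round.
- green_slab: green glass slab, 110 x 55 x 20 mm, loose, lying on the other rest; leave it. Origin and axes as for the amber slab, x up the slope
- hammer: hammer lying on the left of the table, loose, about 300 mm long along its x, head to +x; its origin is a point along it
- brush: flat brush lying on the right of the table, loose, about 220 mm long along its x; its origin is a point along it
- offcut: clear glass offcut, 45 x 35 x 22 mm, loose, origin at the centre of its underside
- cork_block: cork block, 60 x 40 x 30 mm, loose, origin at the centre of its underside
- jar: glass jar with steel lid, 70 mm across, 90 mm high, loose, origin at the centre of its underside
- oil: clear oil bottle with red cap, 50 mm across, 140 mm high, loose, origin at the centre of its underside
- mug: blue mug, 80 mm across without its handle, 90 mm high, loose, origin at the centre of its underside
There are look-alikes about, which are no part of the job. Of the things like the amber_slab, leave any that is red; of the rest the larger one is meant.

How it is judged:
By the outcome, as a careful person would: the job done as asked, in the order asked, and still so for the second after the job is handed in, with the robot touching nothing.
It also fails if it takes over 35 s, if anything falls off the work surface, if the arm or the gripper's body presses on something with over 40 N, if the wrist force passes 120 N, or if a joint passes its speed limit or range.

## Working session

There is one attempt and no reset: what is moved stays moved. The work goes in short steps, Python scripts to look and compute and a shell command to move; the robot and the scene stay as the last step left them, time stands still between calls to the robot, and variables do not carry over. Pictures are saved under pics/ and viewed, at most 10 in all, crops included, and the job is handed in when it is done.

```bash
mkdir -p pics; ls; python3 - <<'E'
from cell import ctrl, grab_frame
import cv2, numpy as np
for n in ["scene","top"]:
    f=grab_frame(n); np.save(f"{n}.npy",f,allow_pickle=True)
    cv2.imwrite(f"pics/{n}.png",cv2.resize(f["image"][:,:,::-1],(800,600)))
    print(n,f["fx"],f["cx"],f["cy"],f["dist_coeffs"],np.round(f["pose"],3).tolist())
print(ctrl.state(),ctrl.finger_overhang)
E
```

```text
pics
scene 400.5312790951989 261.69490108552253 190.81811239772756 [0.03113011 0.         0.         0.         0.        ] [[-0.762, 0.368, -0.533, 1.244], [0.647, 0.451, -0.614, 0.78], [0.015, -0.813, -0.582, 0.815], [0.0, 0.0, 0.0, 1.0]]
top 352.38761014408004 256.77364134043484 190.22301178164733 [-0.03860861  0.          0.          0.          0.        ] [[-0.029, -0.991, 0.13, 0.413], [-0.999, 0.027, -0.019, 0.016], [0.016, -0.13, -0.991, 1.309], [0.0, 0.0, 0.0, 1.0]]
{'clock': 0.1, 'joints': array([ 6.69050040e+01,  1.50962320e+01, -2.79831439e+00,  7.21584947e+01,
        9.06015014e-04,  8.11008234e+01]), 'joint_vel': array([-0.0041833 , -0.03843401,  0.05555306,  0.02415933,  0.0910914 ,
        0.0329413 ]), 'tau': array([ 2.68493925e-03, -6.38578677e+01,  3.85064113e+01,  9.98611649e-03,
       -1.59299884e-04,  1.58461694e-05]), 'ee_pos': array([0.12867211, 0.5087589 , 0.24188354]), 'tcp_rot': array([[-9.69463215e-01,  2.45236483e-01, -3.77673938e-04],
       [ 2.45236722e-01,  9.69462859e-01, -8.45345748e-04],
       [ 1.58831237e-04, -9.12151125e-04, -9.99999571e-01]]), 'wrist_force': array([-0.78420426,  0.46579659,  1.14832124]), 'wrist_torque': array([-0.01333432, -0.05180577,  0.03786327]), 'grasp_force': 0.0, 'grip_width': 0.08577568485856148} 0.011
```

View pics/top.png

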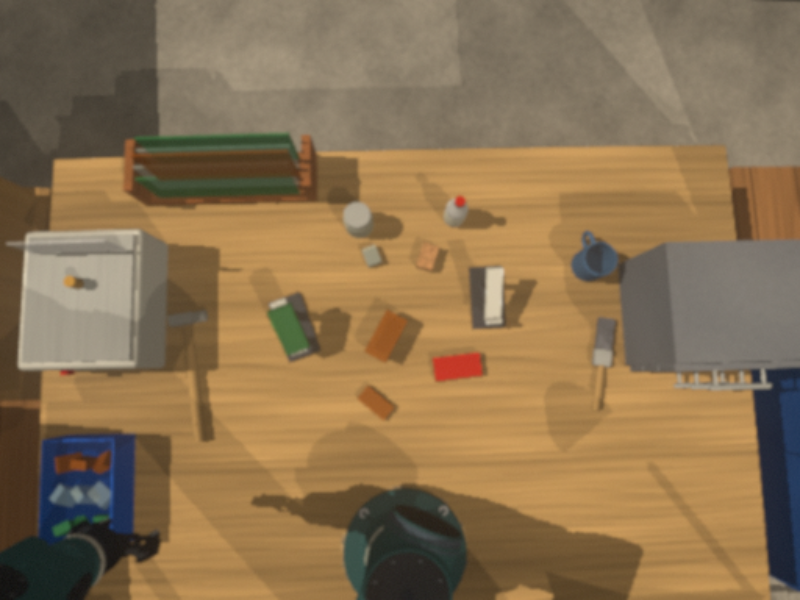

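View pics/scene.png

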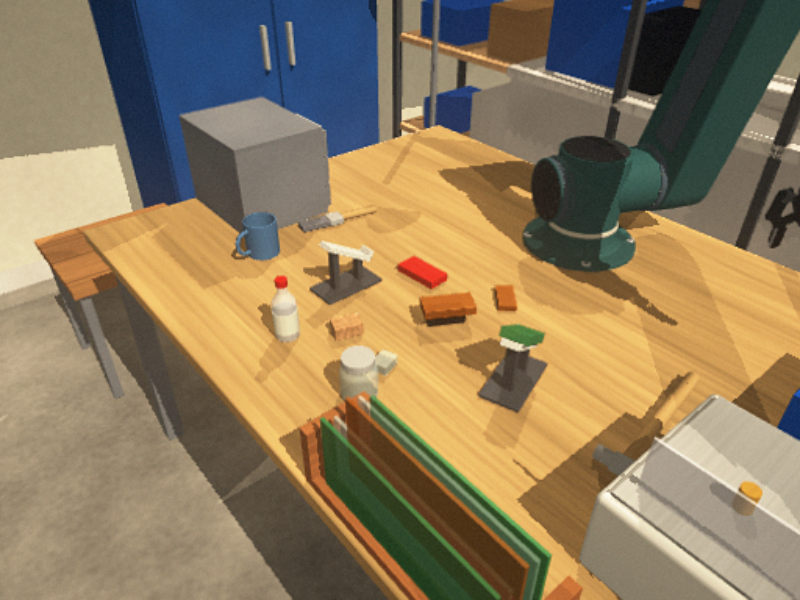

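Top view (800x600 pixels): the amber candidates are the large amber slab on its black block at (386,335), a small amber piece at (377,402) and a red slab at (458,367). I choose the large one at (386,335). The empty rest is at (490,296) and the green slab's rest at (292,327).

```bash
cat > h.py <<'E'
import numpy as np, cv2
def cloud(f, T=None):
    K=np.array([[f["fx"],0,f["cx"]],[0,f["fy"],f["cy"]],[0,0,1]])
    h,w=f["z_map"].shape
    uv=np.stack(np.meshgrid(np.arange(w),np.arange(h)),-1).reshape(-1,1,2).astype(float)
    n=cv2.undistortPoints(uv,K,np.array(f["dist_coeffs"],float)).reshape(h,w,2)
    z=f["z_map"][...,None]
    P=np.concatenate([n*z,z],-1)
    T=f["pose"] if T is None else T
    Q=P@T[:3,:3].T+T[:3,3]; Q[f["z_map"]<=0]=np.nan
    return Q
def rect(P):
    (c,s,a)=cv2.minAreaRect((P[:,:2]*1000).astype(np.float32)); return np.round(c,1),np.round(s,1),round(a,1)
E
python3 - <<'E'
from h import *
F={n:np.load(n+".npy",allow_pickle=True).item() for n in("top","scene")}
for n,f in F.items():
    Q=cloud(f); hsv=cv2.cvtColor(f["image"],cv2.COLOR_RGB2HSV).astype(int)
    H,S,V=hsv[...,0],hsv[...,1],hsv[...,2]
    reg=(Q[...,0]>.25)&(Q[...,0]<.75)&(abs(Q[...,1])<.3)
    for nm,m in {"amber":(H>3)&(H<16)&(S>190)&(Q[...,2]>.035)&(Q[...,2]<.07),
      "white":(S<70)&(V>130)&(Q[...,2]>.05)&(Q[...,2]<.17)&(Q[...,1]<-.03),
      "foot":(S<110)&(V<110)&(Q[...,2]>.003)&(Q[...,2]<.015)&(Q[...,1]<-.05),
      "green":(H>50)&(H<80)&(S>100)&(Q[...,2]>.05)}.items():
        m=(m&reg).astype(np.uint8); k,l,st,ct=cv2.connectedComponentsWithStats(m)
        for i in range(1,k):
            if st[i,4]<80: continue
            P=Q[l==i]; 
            print(n,nm,st[i,4],np.round(ct[i]*1.5625),rect(P),"zmed",np.round(np.percentile(P[:,2],[2,50,98]),4))
            c=P.mean(0); u,s,vt=np.linalg.svd(P-c); n_=vt[2]*np.sign(vt[2,2]); print("   c",c.round(4),"ax",vt[0].round(3),"n",n_.round(3))
f=F["top"]; im=f["image"][:,:,::-1]
a=cv2.resize(im[165:275,215:345],(780,660//1),interpolation=cv2.INTER_CUBIC)[:600]
cv2.imwrite("pics/c1.png",a)
E
```

```text
top white 392 [493. 295.] (array([ 570.2, -212.9]), array([120.8,  36.8]), 1.1) zmed [0.0663 0.0966 0.1284]
   c [ 0.5716 -0.2116  0.0964] ax [-0.871 -0.007 -0.491] n [-0.49   0.063  0.869]
top foot 287 [477. 296.] (array([ 578.1, -189.9]), array([ 32.1, 140.1]), 89.0) zmed [0.0044 0.0092 0.0136]
   c [ 0.5826 -0.19    0.009 ] ax [-1.     0.009 -0.003] n [-0.004 -0.032  0.999]
scene amber 429 [447. 305.] (array([490.9,  33.6]), array([ 57. , 108.8]), 59.8) zmed [0.0365 0.0503 0.0538]
   c [0.495  0.0389 0.0486] ax [ 0.87  -0.493 -0.003] n [0.081 0.137 0.987]
scene white 199 [348. 250.] (array([ 569.4, -210.7]), array([121. ,  39.6]), 0.6) zmed [0.0591 0.0935 0.1282]
   c [ 0.5712 -0.2043  0.0941] ax [-0.876  0.006 -0.482] n [-0.47   0.212  0.857]
scene foot 429 [344. 285.] (array([ 579.5, -209.7]), array([147.3,  80.7]), 0.8) zmed [0.0038 0.0086 0.0137]
   c [ 0.5863 -0.2022  0.0087] ax [ 1.    -0.031 -0.003] n [0.003 0.011 1.   ]
scene green 136 [526. 336.] (array([506.6, 252.7]), array([98. , 37.5]), 18.8) zmed [0.0823 0.1278 0.1417]
   c [0.5244 0.2665 0.1225] ax [0.86  0.183 0.476] n [-0.463 -0.109  0.879]
```

View pics/c1.png

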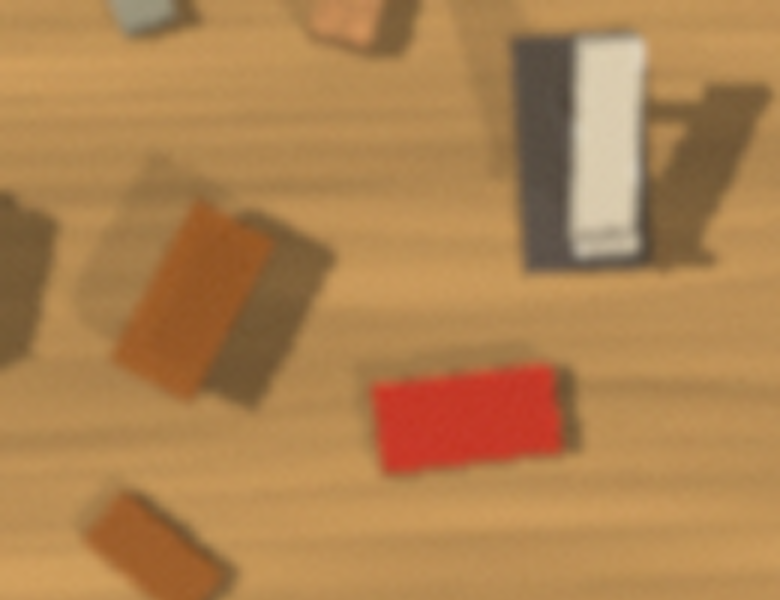

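The crop shows the large amber slab at (190,300) on its dark block, clearly larger than the small amber piece at (160,545); the red slab at (470,420) is excluded. The empty board is at (610,145) with its ledge at the lower end, (605,245), towards the robot. The sizes agree: amber slab 57x109 mm with its top at 0.050, foot 147x81 mm, slope about 29–32°. Moving above the slab.

```bash
python3 -m inch '[0.17,-0.22,0,0,0,-0.018,1, 0.17,-0.22,0,0,0,-0.018,1, 0.17,-0.22,0,0,0,-0.018,1, 0.17,-0.22,0,0,0,-0.018,1, 0.17,-0.22,0,0,0,-0.018,1, 0.17,-0.22,0,0,0,-0.018,1, 0.17,-0.22,0,0,0,-0.018,1, 0.17,-0.22,0,0,0,-0.018,1, 0.17,-0.22,0,0,0,-0.018,1, 0.17,-0.22,0,0,0,-0.018,1]'; python3 -m inch '[0.17,-0.22,0,0,0,0,1, 0.17,-0.22,0,0,0,0,1, 0.17,-0.22,0,0,0,0,1, 0.17,-0.22,0,0,0,0,1, 0,-0.08,0,0,0,0,1, 0,0,0,0,0,0,1, 0,0,0,0,0,0,1]'
cat >> h.py <<'E'
def wrist(name):
    from cell import ctrl,grab_frame
    s=ctrl.state(); f=grab_frame("wrist"); T=np.eye(4); T[:3,:3]=s["tcp_rot"]; T[:3,3]=s["ee_pos"]
    f["pose"]=T@f["tool_from_camera"]; np.save(name+".npy",f,allow_pickle=True)
    cv2.imwrite(f"pics/{name}.png",f["image"][:,:,::-1]); return s,f,cloud(f)
E
python3 - <<'E'
from h import *
s,f,Q=wrist("w1")
print(s["ee_pos"],s["tcp_rot"].round(4).tolist(),s["clock"],f["tool_from_camera"].round(3).tolist())
hsv=cv2.cvtColor(f["image"],cv2.COLOR_RGB2HSV).astype(int); H,S=hsv[...,0],hsv[...,1]
m=(H<20)&(S>150)&(Q[...,2]>.042)&(Q[...,2]<.06)
k,l,st,ct=cv2.connectedComponentsWithStats(m.astype(np.uint8))
for i in range(1,k):
    if st[i,4]>300: print(st[i],rect(Q[l==i]),np.median(Q[l==i][:,2]))
E
```

```text
clock: 1.1
ee_pos: [0.3844, 0.1773, 0.2422]
tcp_rot: [[-0.868, 0.496, -0.0], [0.496, 0.868, 0.0], [0.0, -0.0, -1.0]]
wrist_force: [0.2, 0.9, 0.1]
grip_width: 0.0854
grasp_force: 0.0
clock: 1.8
ee_pos: [0.4851, 0.0355, 0.2422]
tcp_rot: [[-0.869, 0.495, -0.001], [0.495, 0.869, 0.0], [0.001, -0.0, -1.0]]
wrist_force: [-0.2, 1.2, 0.5]
grip_width: 0.0854
grasp_force: 0.0
[0.4851291  0.03545357 0.24217009] [[-0.8688, 0.4951, -0.0006], [0.4951, 0.8688, 0.0003], [0.0007, -0.0, -1.0]] 1.8 [[0.001, -0.964, -0.267, 0.067], [1.0, 0.0, 0.001, 0.0], [-0.001, -0.267, 0.964, -0.131], [0.0, 0.0, 0.0, 1.0]]
[ 232  128   50   96 4601] (array([489.5,  29.5]), array([ 54.6, 109.2]), 60.3) 0.04966418186299937
```

View pics/w1.png

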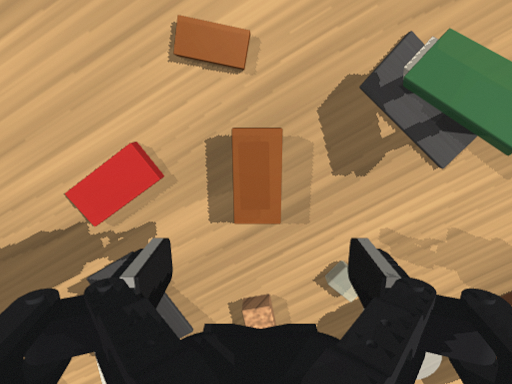

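The slab is at (257,175) in the wrist picture, straight between the fingers and centred between them; it measures 54.6x109.2 mm with its top at 0.0497. Descend and grip.

```bash
python3 -m inch '[0.03,-0.04,-0.2,0,0,0,1, 0,0,-0.25,0,0,0,1, 0,0,-0.25,0,0,0,1, 0,0,-0.25,0,0,0,1, 0,0,-0.2,0,0,0,1, 0,0,-0.13,0,0,0,1, 0,0,-0.08,0,0,0,1, 0,0,-0.04,0,0,0,1, 0,0,0,0,0,0,1]' 50; python3 -m inch '[0,0,0,0,0,0,-1, 0,0,0,0,0,0,-1, 0,0,0,0,0,0,-1, 0,0,0,0,0,0,-1, 0,0,0,0,0,0,-1, 0,0,0,0,0,0,-1]' 50
```

```text
clock: 2.75
ee_pos: [0.4898, 0.0298, 0.0321]
tcp_rot: [[-0.869, 0.494, -0.001], [0.494, 0.869, 0.0], [0.001, -0.0, -1.0]]
wrist_force: [-0.7, -1.2, -0.1]
grip_width: 0.0854
grasp_force: 0.0
clock: 3.35
ee_pos: [0.4907, 0.0291, 0.0332]
tcp_rot: [[-0.869, 0.495, 0.001], [0.495, 0.869, 0.0], [-0.001, 0.001, -1.0]]
wrist_force: [-1.6, 1.8, 8.6]
grip_width: 0.0542
grasp_force: 52.5
```

```bash
python3 -m inch '[0,0,0.1,0,0,0,-1, 0,0,0.25,0,0,0,-1, 0,0,0.3,0,0,0,-1, 0,0,0.25,0,0,0,-1]'; python3 -m inch '[0.117,-0.2,0.15,0,0,0.044,-1, 0.117,-0.2,0.15,0,0,0.044,-1, 0.117,-0.2,0.15,0,0,0.044,-1, 0.117,-0.2,0.15,0,0,0.044,-1, 0.117,-0.2,0.15,0,0,0.044,-1, 0.117,-0.2,0.15,0,0,0.044,-1, 0.117,-0.2,0.15,0,0,0.044,-1, 0.117,-0.2,0.15,0,0,0.044,-1, 0,0,0,0,0,0,-1, 0,0,0,0,0,0,-1]'
python3 - <<'E'
from h import *
s,f,Q=wrist("w2")
print(s["ee_pos"],s["tcp_rot"].round(4).tolist(),s["clock"],s["grasp_force"])
hsv=cv2.cvtColor(f["image"],cv2.COLOR_RGB2HSV).astype(int); H,S,V=hsv[...,0],hsv[...,1],hsv[...,2]
m=(S<70)&(V>110)&(Q[...,2]>.05)&(Q[...,2]<.15)
k,l,st,ct=cv2.connectedComponentsWithStats(m.astype(np.uint8))
for i in range(1,k):
    if st[i,4]>300:
        P=Q[l==i]; print(st[i],rect(P),np.percentile(P[:,2],[2,50,98]))
# held slab in tool frame
T=np.linalg.inv(np.vstack([np.c_[s["tcp_rot"],s["ee_pos"]],[0,0,0,1]])); W=Q@T[:3,:3].T+T[:3,3]
m=(H<20)&(S>150)&(abs(W[...,2])<.05)&(abs(W[...,0])<.07)&(abs(W[...,1])<.035)
P=W[m]; print(m.sum(),rect(P[P[:,2]<np.percentile(P[:,2],30)+.002]),np.percentile(P[:,2],[2,20,50,98]), P.min(0),P.max(0))
E
```

```text
clock: 3.75
ee_pos: [0.4901, 0.029, 0.1698]
tcp_rot: [[-0.869, 0.495, 0.001], [0.495, 0.869, -0.0], [-0.001, 0.0, -1.0]]
wrist_force: [0.7, 0.1, -3.8]
grip_width: 0.0542
grasp_force: 54.8
clock: 4.75
ee_pos: [0.6303, -0.2104, 0.346]
tcp_rot: [[-1.0, -0.006, -0.0], [-0.006, 1.0, 0.0], [0.0, 0.0, -1.0]]
wrist_force: [1.1, 0.2, -3.5]
grip_width: 0.0542
grasp_force: 54.7
[ 0.63032009 -0.21036474  0.34598488] [[-1.0, -0.0061, -0.0002], [-0.0061, 1.0, 0.0003], [0.0002, 0.0003, -1.0]] 4.75 54.712398648262024
[   0    0   24  112 1349] (array([ 499.3, -540.2]), array([  5., 136.]), 89.6) [0.05042502 0.06150996 0.0830866 ]
[ 242   66   30   69 1924] (array([ 551., -215.]), array([82.7, 35.7]), 1.1) [0.06523544 0.08248504 0.10743554]
[  0 158  36  22 309] (array([ 641.9, -540.6]), array([18.9,  3.4]), 0.2) [0.05081851 0.07945437 0.10877173]
[ 427  223   60   51 2074] (array([761.1,  85.5]), array([64.4, 65.7]), 1.2) [0.05268763 0.08920711 0.09124671]
24409 (array([12.2,  0.1]), array([54.9, 88.2]), 90.0) [-0.01760426 -0.01688425 -0.01639295 -0.01479178] [-0.03192092 -0.02737448 -0.01888741] [ 0.05643192  0.02838294 -0.00026694]
```

View pics/w2.png

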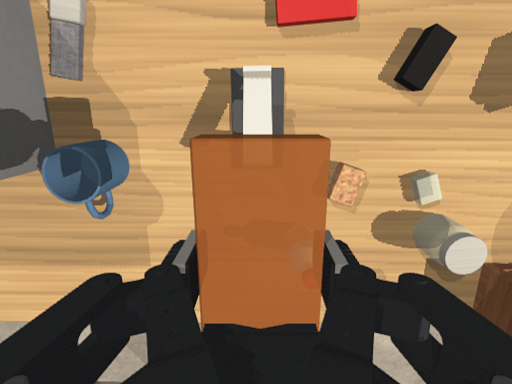

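The held slab fills the middle of the picture (192–330, 135–328) and lies straight in the grip. The empty board's ledge end shows above it at (257,70), with nothing on it. Next I work out the pad frame and the hover pose.

```bash
cat >> h.py <<'E'
from scipy.spatial.transform import Rotation as Ro
def padframe(x0,y0,yaw):
    R=Ro.from_euler("z",yaw,degrees=True).as_matrix()@Ro.from_euler("y",-32,degrees=True).as_matrix()
    return R,np.array([x0,y0,.065])
def goal(pad,c,tool_c):   # slab centre c in pad frame -> tcp pose; prints shares from the present pose
    from cell import ctrl
    R,o=pad; s=ctrl.state(); Rt=R@np.diag([-1,1,-1.]); p=o+R@np.array(c)-Rt@np.array(tool_c)
    rv=Ro.from_matrix(Rt@s["tcp_rot"].T).as_rotvec()
    print("tcp",p.round(4),"shift shares",((p-s["ee_pos"])/.15).round(3),"turn shares",(rv/1.5).round(4))
E
python3 - <<'E'
from h import *
for n in("top","scene","w2"):
    f=np.load(n+".npy",allow_pickle=True).item(); Q=cloud(f); hsv=cv2.cvtColor(f["image"],cv2.COLOR_RGB2HSV).astype(int); S,V=hsv[...,1],hsv[...,2]
    m=(S<80)&(V>110)&(Q[...,2]>.072)&(Q[...,2]<.13)&(abs(Q[...,1]+.213)<.03)&(Q[...,0]<.64)&(Q[...,0]>.5)
    m=cv2.erode(m.astype(np.uint8),np.ones((3,3)))>0
    P=Q[m]; x0=P[:,0]-(P[:,2]-.065)/np.tan(np.radians(32)); b=np.polyfit(P[:,0],P[:,2],1)
    print(n,m.sum(),"x0",np.percentile(x0,[10,50,90]).round(4),"slope",np.degrees(np.arctan(b[0])).round(1),"y mid",np.round((P[:,1].min()+P[:,1].max())/2,4))
goal(padframe(.525,-.213,1.0),[.06,0,.05],[.0014,.0003,-.0069])
E
```

```text
top 194 x0 [0.5168 0.5218 0.5263] slope 31.9 y mid -0.2114
scene 75 x0 [0.5195 0.5243 0.5332] slope 30.4 y mid -0.2049
w2 1247 x0 [0.5031 0.5235 0.5252] slope 24.9 y mid -0.2146
tcp [ 0.5542 -0.2128  0.1341] shift shares [-0.504 -0.022 -1.411] turn shares [ 0.004  -0.373   0.0068]
```

```bash
python3 -m inch '[-0.074,-0.003,-0.2,0.0006,-0.0533,0.001,-1, -0.074,-0.003,-0.2,0.0006,-0.0533,0.001,-1, -0.074,-0.003,-0.2,0.0006,-0.0533,0.001,-1, -0.074,-0.003,-0.2,0.0006,-0.0533,0.001,-1, -0.074,-0.003,-0.2,0.0006,-0.0533,0.001,-1, -0.074,-0.003,-0.2,0.0006,-0.0533,0.001,-1, -0.074,-0.003,-0.2,0.0006,-0.0533,0.001,-1, 0,0,0,0,0,0,-1, 0,0,0,0,0,0,-1]'
python3 - <<'E'
from h import *
from cell import grab_frame
tiles=[]
for n in("scene","top"):
    f=grab_frame(n); np.save(n+"2.npy",f,allow_pickle=True); Q=cloud(f)
    b=np.load(n+".npy",allow_pickle=True).item()
    if n=="scene": c=f["image"][135:205,180:260]
    else: c=f["image"][150:220,275:355]
    tiles.append(cv2.resize(c[:,:,::-1],(400,350),interpolation=cv2.INTER_CUBIC))
    hsv=cv2.cvtColor(f["image"],cv2.COLOR_RGB2HSV).astype(int); H,S=hsv[...,0],hsv[...,1]
    m=(H<20)&(S>140)&(Q[...,2]>.08)&(abs(Q[...,1]+.21)<.06)&(Q[...,0]>.48)&(Q[...,0]<.68)
    P=Q[m]; print(n,m.sum(),rect(P),P.min(0),P.max(0),f["pose"][:3,3])
w=np.load("w2.npy",allow_pickle=True).item()["image"][40:145,197:317]
cv2.imwrite("pics/h.png",np.hstack(tiles))
goal(padframe(.523,-.213,1.0),[.06,0,.05],[.0014,.0003,-.0069])
E
```

```text
clock: 5.7
ee_pos: [0.5608, -0.2121, 0.1581]
tcp_rot: [[-0.879, -0.016, 0.477], [-0.013, 1.0, 0.011], [-0.477, 0.003, -0.879]]
wrist_force: [0.9, -0.3, -0.8]
grip_width: 0.0541
grasp_force: 54.7
scene 237 (array([ 556.9, -213.7]), array([106.6,  70.9]), 3.2) [ 0.50299758 -0.25128367  0.13159297] [ 0.60915364 -0.17708439  0.30547292] [1.24408844 0.77960726 0.81523731]
top 307 (array([ 557.4, -208.5]), array([ 58.8, 111.6]), 84.0) [ 0.50471962 -0.23923158  0.14785989] [ 0.6108507  -0.17375872  0.28688699] [0.41284733 0.01616733 1.30923287]
tcp [ 0.5522 -0.2128  0.1341] shift shares [-0.079  0.009 -0.179] turn shares [ 0.001  -0.0378  0.0002]
```

View pics/h.png

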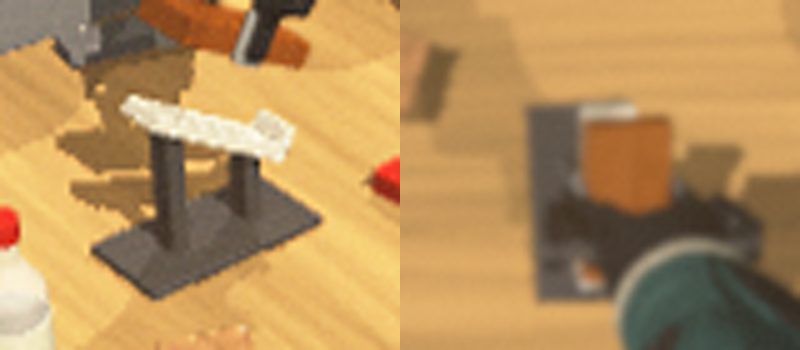

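Left (scene): the slab is held above the empty board; the board runs from its high end (130,105) to its ledge (275,135). Right (top): the slab at (630,165) covers the board, whose left edge is at (580,110). Two rows were speed-limited, so I correct the hover and compare slab and board sideways in the same camera.

```bash
python3 -m inch '[-0.04,0.005,-0.09,0.0005,-0.019,0,-1, -0.04,0.004,-0.09,0.0005,-0.019,0,-1, 0,0,0,0,0,0,-1, 0,0,0,0,0,0,-1]'
python3 - <<'E'
from h import *
from cell import grab_frame,ctrl
s=ctrl.state(); R,o=padframe(.523,-.213,1.0)
goal((R,o),[.06,0,.05],[.0014,.0003,-.0069])
for n in("top","scene"):
    f=grab_frame(n); b=np.load(n+".npy",allow_pickle=True).item()
    for nm,g,zr in(("slab",f,.06),("board",b,0.)):
        L=(cloud(g)-o)@R; hsv=cv2.cvtColor(g["image"],cv2.COLOR_RGB2HSV).astype(int); H,S,V=[hsv[...,i] for i in range(3)]
        col=((H<20)&(S>140)) if nm=="slab" else ((S<85)&(V>105))
        m=col&(abs(L[...,2]-zr)<.008)&(abs(L[...,1])<.045)&(L[...,0]>.0)&(L[...,0]<.13)
        P=L[m]; 
        for a in np.arange(.0,.125,.02):
            q=P[(P[:,0]>=a)&(P[:,0]<a+.02)]
            if len(q)>12: print(n,nm,a.round(2),len(q),"y",q[:,1].min().round(4),q[:,1].max().round(4),"mean",q[:,1].mean().round(4),"z",np.median(q[:,2]).round(4))
E
```

```text
clock: 6.2
ee_pos: [0.5522, -0.2133, 0.1336]
tcp_rot: [[-0.848, -0.017, 0.529], [-0.014, 1.0, 0.009], [-0.53, 0.0, -0.848]]
wrist_force: [0.2, -0.6, -2.5]
grip_width: 0.0542
grasp_force: 54.7
tcp [ 0.5522 -0.2128  0.1341] shift shares [0.    0.004 0.003] turn shares [-0.0002 -0.0003  0.0003]
top slab 0.04 22 y -0.0273 0.0094 mean -0.0097 z 0.06
top slab 0.06 88 y -0.0267 0.0265 mean -0.0018 z 0.0589
top slab 0.08 93 y -0.027 0.0283 mean 0.001 z 0.0592
top slab 0.1 87 y -0.0251 0.0285 mean 0.0018 z 0.059
top board 0.0 56 y -0.0185 0.0175 mean 0.0 z 0.001
top board 0.02 56 y -0.0182 0.0177 mean 0.0008 z -0.0001
top board 0.04 51 y -0.0168 0.0167 mean -0.0003 z 0.0009
top board 0.06 50 y -0.0185 0.017 mean 0.0002 z 0.0006
top board 0.08 61 y -0.0191 0.0174 mean -0.0002 z 0.001
top board 0.1 62 y -0.0176 0.0177 mean 0.0002 z -0.0001
scene slab 0.02 15 y -0.0131 0.0308 mean 0.0238 z 0.0571
scene slab 0.06 18 y -0.0233 0.0278 mean 0.008 z 0.0601
scene slab 0.08 24 y -0.0228 0.0304 mean 0.013 z 0.0593
scene slab 0.1 44 y -0.0268 0.0297 mean 0.0061 z 0.057
scene board 0.0 24 y -0.0148 0.0201 mean 0.0074 z 0.0011
scene board 0.02 22 y -0.0158 0.0192 mean 0.0089 z -0.0001
scene board 0.04 21 y -0.0158 0.0213 mean 0.0099 z 0.0008
scene board 0.06 21 y -0.0176 0.0183 mean 0.0068 z 0.0006
scene board 0.08 22 y -0.0185 0.0184 mean 0.0082 z 0.0006
scene board 0.1 37 y -0.0149 0.0209 mean 0.0043 z -0.0017
```

```bash
python3 -m inch '[0.04,-0.002,-0.06,0,0,0,-1, 0.04,-0.002,-0.06,0,0,0,-1, 0.027,-0.001,-0.044,0,0,0,-1, 0.013,0,-0.022,0,0,0,-1, 0,0,0,0,0,0,-1, 0,0,0,0,0,0,-1]'; python3 -m inch '[0.0035,0,-0.0056,0,0,0,-1, 0.0035,0,-0.0056,0,0,0,-1, 0,0,0,0,0,0,-1]'; python3 - <<'E'
from h import *
goal(padframe(.523,-.214,1.0),[.06,0,.01],[.0014,.0003,-.0069])
E
```

```text
clock: 6.9
ee_pos: [0.5691, -0.2135, 0.1043]
tcp_rot: [[-0.848, -0.017, 0.529], [-0.014, 1.0, 0.01], [-0.529, 0.002, -0.849]]
wrist_force: [0.7, 0.8, -2.5]
grip_width: 0.0536
grasp_force: 54.8
clock: 7.2
ee_pos: [0.5702, -0.2136, 0.1028]
tcp_rot: [[-0.848, -0.017, 0.529], [-0.014, 1.0, 0.01], [-0.529, 0.001, -0.848]]
wrist_force: [-0.8, 0.0, -3.1]
grip_width: 0.054
grasp_force: 54.8
tcp [ 0.5734 -0.2134  0.1002] shift shares [ 0.022  0.001 -0.018] turn shares [-0.0008 -0.0004  0.0004]
```

```bash
for i in 1 2 ; do :; done; python3 -m inch '[0.0035,0,-0.0056,0,0,0,-1, 0.0035,0,-0.0056,0,0,0,-1, 0,0,0,0,0,0,-1]'; python3 -m inch '[0.0035,0,-0.0056,0,0,0,-1, 0,0,0,0,0,0,-1]';  python3 -m inch '[0.0035,0,-0.0056,0,0,0,-1, 0,0,0,0,0,0,-1]'
```

```text
clock: 7.5
ee_pos: [0.5712, -0.2135, 0.1009]
tcp_rot: [[-0.848, -0.017, 0.529], [-0.014, 1.0, 0.01], [-0.529, 0.001, -0.849]]
wrist_force: [-0.1, 0.1, -2.9]
grip_width: 0.0546
grasp_force: 54.8
clock: 7.7
ee_pos: [0.5718, -0.2136, 0.1002]
tcp_rot: [[-0.848, -0.017, 0.529], [-0.014, 1.0, 0.01], [-0.529, 0.001, -0.848]]
wrist_force: [-1.0, -0.6, -1.1]
grip_width: 0.054
grasp_force: 55.1
clock: 7.9
ee_pos: [0.5718, -0.2136, 0.1001]
tcp_rot: [[-0.848, -0.016, 0.529], [-0.013, 1.0, 0.009], [-0.53, 0.001, -0.848]]
wrist_force: [-20.5, 2.7, 19.6]
grip_width: 0.054
grasp_force: 58.2
```

```bash
python3 -m inch '[-0.0024,0,0.0038,0,0,0,-1, 0,0,0,0,0,0,-1]'; python3 -m inch '[-0.0056,0,-0.0035,0,0,0,-1, -0.0056,0,-0.0035,0,0,0,-1, 0,0,0,0,0,0,-1]';  python3 -m inch '[-0.0056,0,-0.0035,0,0,0,-1, 0,0,0,0,0,0,-1]'
```

```text
clock: 8.1
ee_pos: [0.5718, -0.2136, 0.1002]
tcp_rot: [[-0.848, -0.017, 0.529], [-0.014, 1.0, 0.01], [-0.529, 0.001, -0.848]]
wrist_force: [-9.3, 0.7, 8.7]
grip_width: 0.0542
grasp_force: 56.6
clock: 8.4
ee_pos: [0.571, -0.2139, 0.0997]
tcp_rot: [[-0.847, -0.017, 0.531], [-0.014, 1.0, 0.01], [-0.531, 0.001, -0.847]]
wrist_force: [-2.1, 1.0, 5.6]
grip_width: 0.0541
grasp_force: 55.8
clock: 8.6
ee_pos: [0.5702, -0.214, 0.0992]
tcp_rot: [[-0.847, -0.017, 0.531], [-0.014, 1.0, 0.009], [-0.531, 0.0, -0.847]]
wrist_force: [-0.7, 0.1, 5.6]
grip_width: 0.0538
grasp_force: 55.8
```

```bash
python3 -m inch '[-0.0056,0,-0.0035,0,0,0,-1, 0,0,0,0,0,0,-1]';  python3 -m inch '[-0.0056,0,-0.0035,0,0,0,-1, 0,0,0,0,0,0,-1]'; python3 - <<'E'
from h import *
goal(padframe(.523,-.214,1.0),[.055,0,.01],[.0014,.0003,-.0069])
E
```

```text
clock: 8.8
ee_pos: [0.5694, -0.214, 0.0987]
tcp_rot: [[-0.847, -0.017, 0.531], [-0.014, 1.0, 0.009], [-0.531, 0.0, -0.847]]
wrist_force: [-1.3, 0.1, 5.9]
grip_width: 0.0539
grasp_force: 55.8
clock: 9.0
ee_pos: [0.5685, -0.214, 0.0981]
tcp_rot: [[-0.847, -0.017, 0.531], [-0.014, 1.0, 0.009], [-0.531, 0.0, -0.847]]
wrist_force: [-0.4, 0.0, 6.0]
grip_width: 0.0543
grasp_force: 55.7
tcp [ 0.5692 -0.2135  0.0975] shift shares [ 0.004  0.004 -0.004] turn shares [-0.0002  0.0008  0.0002]
```

```bash
python3 -m inch '[-0.0056,0,-0.0035,0,0,0,-1, 0,0,0,0,0,0,-1]';  python3 -m inch '[-0.0056,0,-0.0035,0,0,0,-1, 0,0,0,0,0,0,-1]'
```

```text
clock: 9.2
ee_pos: [0.5685, -0.214, 0.0981]
tcp_rot: [[-0.846, -0.018, 0.532], [-0.015, 1.0, 0.01], [-0.532, 0.0, -0.846]]
wrist_force: [6.6, 1.8, 4.9]
grip_width: 0.0541
grasp_force: 55.0
clock: 9.4
ee_pos: [0.5684, -0.2141, 0.0982]
tcp_rot: [[-0.845, -0.019, 0.534], [-0.016, 1.0, 0.01], [-0.534, 0.0, -0.846]]
wrist_force: [11.7, 4.1, 5.8]
grip_width: 0.0543
grasp_force: 54.9
```

```bash
python3 -m inch '[0.0056,0,0.0035,0,0,0,-1, 0,0,0,0,0,0,-1]'
cat > chk.py <<'E'
from h import *
from cell import grab_frame,ctrl
R,o=padframe(.523,-.213,1.0)
for n in("top","scene"):
    f=grab_frame(n); b=np.load(n+".npy",allow_pickle=True).item(); np.save(n+"3.npy",f,allow_pickle=True)
    for nm,g,zr in(("slab",f,.02),("board",b,0.)):
        L=(cloud(g)-o)@R; hsv=cv2.cvtColor(g["image"],cv2.COLOR_RGB2HSV).astype(int); H,S,V=[hsv[...,i] for i in range(3)]
        col=((H<20)&(S>140)) if nm=="slab" else ((S<85)&(V>105))
        m=col&(abs(L[...,2]-zr)<.006)&(abs(L[...,1])<.045)&(L[...,0]>-.02)&(L[...,0]<.14)
        P=L[m]; print(n,nm,len(P),rect(P),"z",np.median(P[:,2]).round(4)); 
E
python3 chk.py
```

```text
clock: 9.6
ee_pos: [0.5685, -0.214, 0.0981]
tcp_rot: [[-0.846, -0.018, 0.532], [-0.015, 1.0, 0.01], [-0.532, 0.0, -0.847]]
wrist_force: [6.5, 0.7, 5.4]
grip_width: 0.054
grasp_force: 55.2
top slab 273 (array([78.9,  0.6]), array([55. , 67.1]), 88.2) z 0.0206
top board 340 (array([59.7, -0.7]), array([127.7,  36.8]), 0.1) z 0.0006
scene slab 119 (array([56.2,  0.2]), array([114.6,  60.3]), 0.3) z 0.0209
scene board 140 (array([57. ,  1.5]), array([ 39.6, 129.3]), 89.7) z 0.0008
```

Slab and board agree sideways within about 1 mm, and the slab's face is 20 mm above the board. Release, then back off square to the board.

```bash
python3 -m inch '[0,0,0,0,0,0,0.4, 0,0,0,0,0,0,0.7, 0,0,0,0,0,0,1, 0,0,0,0,0,0,1, 0,0,0,0,0,0,1, 0,0,0,0,0,0,1]' 20; python3 -m inch '[-0.018,0,0.028,0,0,0,1, -0.035,0,0.056,0,0,0,1, -0.07,0,0.11,0,0,0,1, -0.1,0,0.16,0,0,0,1, -0.1,0,0.16,0,0,0,1, -0.1,0,0.16,0,0,0,1, -0.1,0,0.16,0,0,0,1, 0,0,0,0,0,0,1, 0,0,0,0,0,0,1]'
python3 - <<'E'
exec(open('chk.py').read())
s,f,Q=wrist("w3")
L=(Q-o)@R; hsv=cv2.cvtColor(f["image"],cv2.COLOR_RGB2HSV).astype(int)
m=(hsv[...,0]<20)&(hsv[...,1]>140)&(abs(L[...,2]-.02)<.006)&(abs(L[...,1])<.045)&(L[...,0]>-.02)&(L[...,0]<.14)
print("wrist slab",m.sum(),rect(L[m]),np.median(L[m][:,2]))
a=np.load("top3.npy",allow_pickle=True).item()["image"]; b=np.load("scene3.npy",allow_pickle=True).item()["image"]
t=[cv2.resize(x[:,:,::-1],(400,300),interpolation=cv2.INTER_CUBIC) for x in(f["image"],b[110:260,160:360],a,a[150:225,270:370])]
cv2.imwrite("pics/end.png",np.vstack([np.hstack(t[:2]),np.hstack(t[2:])]))
E
```

```text
clock: 10.3
ee_pos: [0.5668, -0.2136, 0.0967]
tcp_rot: [[-0.848, -0.017, 0.529], [-0.014, 1.0, 0.01], [-0.529, 0.001, -0.848]]
wrist_force: [1.0, 0.7, -0.2]
grip_width: 0.0857
grasp_force: 0.0
clock: 11.2
ee_pos: [0.4883, -0.2138, 0.2227]
tcp_rot: [[-0.848, -0.016, 0.53], [-0.014, 1.0, 0.009], [-0.53, 0.0, -0.848]]
wrist_force: [0.0, 0.1, 0.4]
grip_width: 0.0854
grasp_force: 0.0
top slab 457 (array([57.1, -0.1]), array([ 55.4, 111.7]), 89.9) z 0.0207
top board 340 (array([59.7, -0.7]), array([127.7,  36.8]), 0.1) z 0.0006
scene slab 148 (array([55.9,  1.5]), array([110.5,  57.7]), 1.2) z 0.0208
scene board 140 (array([57. ,  1.5]), array([ 39.6, 129.3]), 89.7) z 0.0008
wrist slab 6809 (array([54.5, -1.8]), array([ 54.7, 108.2]), 89.9) 0.020200985135024142
```

View pics/end.png

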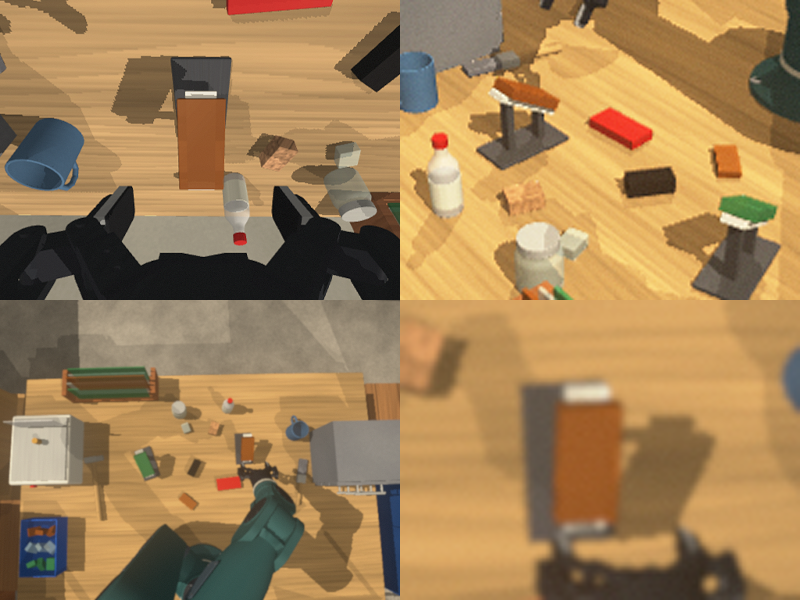

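The slab lies flat and straight on the board with its lower end at the ledge: wrist tile (202,98), scene tile (527,95). The green slab and everything else are where they were, and the gripper is clear. The slab's centre is at about 55 mm up the board and within 1 mm of its centre line in each camera.

```bash
python3 -c "
from cell import job; print(job.finish_job())"
```

```text
the job is handed in; nothing more can be done
None
```

The amber slab is lying flat, centred and straight on the empty rest with its lower end against the ledge, released at about 10 s with nothing else visibly disturbed; the job is handed in, with no verdict returned.

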